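# Hook a monitor battery pack under the charger's lip and turn it down into its bay

### The job

Put the battery pack that lies in the tray on charge: hook its tongue under the far lip of the charger, push it firmly against the spring contacts and, keeping that push, turn the heel down behind the near catch, then let go so that the springs hold it fully home, flat and locked under both lips. Work by feel and never press on the charger, with the pack or the gripper, by more than 45 N; leave the torch, reflex hammer, amber jar and spatula cup where they stand.

Things in the scene. Friction and masses are not known exactly. Their poses are not given: they have to be found in the camera images.
- pack: Grey battery pack, 0.22 to 0.31 kg, 128 (x) x 76 (y) mm. Origin: centre of underside; x to the nose, z up. Body 24 mm high, x -57 to +44. Black tongue 7.5 mm thick, full width, x +44 to +64, flush with the underside, brass strips on top. Black heel ledge 7.5 mm thick, full width, x -64 to -57.
- pack_nose (a point): Point on the pack at the lower edge of the tongue's tip, middle of the width (pack x = +64, z = 0 mm).
- pack_heel (a point): Point on the pack at the lower edge of the heel ledge's end, middle of the width (pack x = -64, z = 0 mm).
- charger: White charging station fixed to the table, 186 (x) x 112 (y) mm, open bay on top. Origin: on the table under the centre of a seated pack; x from near catch to far lip, z up. Bay floor 30 mm up; side walls 12 to 15 mm above the floor, 81 mm apart. Behind the lip, from x = 70 mm, a console 24 mm above the bay floor. It bears 45 N in all, no more.
- charger_seat (a point): Point on the bay floor, 30 mm above the charger's origin, with the charger's axes: where the origin of a fully seated pack lies.
- charger_lip (a point): Middle of the lower edge of the blue far lip (charger x = +54 mm, 11 mm above the bay floor). Lip 4 mm thick, runs across the bay; the tongue goes under it. Tilted nose down by 0.15 to 0.2 rad the tongue fits in with the heel above the catch.
- charger_catch (a point): Middle of the upper edge of the blue near catch (charger x = -60.5 mm, 15 mm above the bay floor). Catch 4 mm thick; it overhangs the bay by 3.5 mm from the heel stop wall at x = -64 mm. Once let go, the springs slide the pack back 3.5 to 5 mm against that wall, so that its heel ledge lies under the catch.
- tray: Shallow tray, white inside and blue outside, 220 mm (x) x 260 mm (y), walls 24 mm high, floor 4 mm thick, fixed; origin at the centre of its underside. The pack and the torch lie in it.
- torch: Black pocket torch, 130 mm long, 22 mm thick, lying in the tray beside the pack; origin under its middle. Leave alone.
- reflex_hammer: Reflex hammer with an orange head, about 200 mm long, lying on the table beyond tray and charger; origin under its shaft near the middle. Leave alone.
- amber_jar_a: Amber jar with a black cap, 56 mm across, 90 mm high; origin under its centre. Leave alone.
- spatula_cup: Steel cup with wooden spatulas, 64 mm across, 140 mm high; origin under its centre. Leave alone.
- pack_rib (a point): Centre of the top of the pack's blue grip rib (pack x = 0, y = 0, z = 48 mm). The rib is 60 mm long (x), 14 mm wide (y) and rises from z = 24 to 48 mm; grip it across its width from above.
- contacts: Black sprung contact block with brass strips under the far lip, 52 mm wide; origin at the middle of its face, charger x = +60 mm when free. Yields towards +x, 2 N per mm from zero. Solid stops on both sides at x = +69 mm halt the tongue. The heel passes the catch only while the block is pushed in 7.5 to 9 mm (15 to 18 N).
Things that resemble listed ones, but are neither listed nor needed, are in the scene too. Leave any green look-alike of the pack alone.

How it is judged (in metres and radians):
On the way:
1. the tongue is hooked at least 3 mm under the far lip while the heel is still up above the catch (x of pack_nose in the frame of charger_seat above 0.057 m and z of pack_nose in the frame of charger_seat between -0.004 and 0.006 m and z of pack_heel in the frame of charger_seat above 0.0145 m), for 0.1 s.
At the end, for the whole second after the job is handed in: The pack lies flat on the bay floor (nose and heel within 2 mm of it, tilt under 0.03 rad), its tongue under the far lip and its heel ledge sprung back under the near catch (origin no more than 1.5 mm towards the lip from the seat point, within 4 mm sideways), at rest and released (x of pack in the frame of charger_seat between -0.003 and 0.0015 m and y of pack in the frame of charger_seat between -0.004 and 0.004 m and z of each of pack_nose, pack_heel in the frame of charger_seat below 0.002 m and angle between pack's own z axis and vertical below 0.03 rad and linear speed of pack below 0.01 m/s); the robot touches nothing.
It fails at once if the pack is pressed against the charger with more than 45 N (contact force between pack and charger above 45 N).
It fails at once if the gripper or arm presses on the charger with more than 45 N (contact force between any of the fingers, the arm and charger above 45 N).
It fails at once if the torch, the reflex hammer, the amber jar or the spatula cup is moved by more than 20 mm (distance of any of torch, reflex_hammer, amber_jar_a, spatula_cup from where it was at the start of the episode above 0.02 m).
It also fails if it takes over 72 s, if anything falls off the work surface, if the arm or the gripper's body presses on something with over 40 N, if the wrist force passes 120 N, or if a joint passes its speed limit or range.

### The arm

A 6-joint arm with a two-finger parallel gripper is mounted at the origin on the work surface. World frame = base frame: x ahead of the robot, y to its left, z up, the work surface at z = 0. Lengths are in mm, angles in rad, forces in N, time in s.
With the tool pointing down it reaches from about 250 to 800 mm from the base axis. Payload 8.5 kg.
Tool frame: the origin (TCP) lies at the very end of the fingers, on their centre line; the grasp point (between the pads) lies 19 mm behind it (bot.grip_depth is the distance from the TCP to the grasp point, in mm); z points along the fingers, y is the line along which they close (so a half turn about z gives the same grasp; the last joint's range is limited). The gripper opens to 85 mm and grips with 20 to 120 N. Pads are 22 mm wide; open, the fingers measure 114 mm over their backs; the gripper's body (76 mm by 85 mm) begins 54 mm behind the grasp point. The pads swing forward as they close: fully open they stand 13 mm farther back than shut.
Start: joints at [-1.295, 0.238, -0.013, 1.319, 0, 1.571], TCP at [142.952, -505.117, 231.276] pointing down, gripper open.
Joint ranges: [-2.66, 2.66], [-1.03, 1.9], [-1.14, 1.46], [-1.82, 2.27], [-1.45, 1.34], [-3.14, 3.14]. Speed limits (rad/s): [2.22, 2.22, 2.79, 3.14, 3.14, 3.14].

### API

Orientations are given as [roll, pitch, yaw] about the fixed x, y, z axes, in that order (R = Rz(yaw) Ry(pitch) Rx(roll)).
In Python, from station import telemetry, optics, job, bot gives the robot as it stands.
- The arm moves only by the tool carry_out, never from a script. Its argument "deltas" is text: rows parted by semicolons, each of 7 numbers parted by spaces: the turn, a rotation vector about the world's x, y, z in rad, then the shift along the world's x, y, z in cm, then the gripper command: -1 is shut, 1 is fully open, values between are in proportion. A call has 1 to 10 rows; each row shifts and turns the commanded pose from where the row before left it; what a row does not reach is not made up. A row lasts 1/12 s, in which the tool goes at most 41.7 mm and 7.16 degrees, less where a joint would pass 70% of its speed; a pose out of reach is approached as far as the arm can. A call is refused whole if a number of a shift passes 4.17 or a number of a turn 0.125, either way. A call with a gripper value outside its range is refused whole. The fingers move at their own pace and stop on an object; "squeeze" is the grip in N (left out, the last holds). Time passes only in rows, so rows that do not move let the fingers close. It gives the time, the measured TCP pose, the force, the opening and the grip force at its end, in the units of the state.
- telemetry.read_state(): the state, without advancing time (a new reading comes with each control period).
- optics.grab_frame(name): name is "scene" or "side" or "wrist"; returns (picture, depth): 480x640x3 uint8, red, green, blue; 480x640 float32, mm along the optical axis (not along the pixel's ray), 0 where there is no reading.
- optics.camera_params(name): a dict with "fx", "fy", "cx", "cy" (pixels), "R" (3x3) and "t" (3): a world point X has camera coordinates R X + t. Camera axes: x right, y down, z forward; pixel columns grow to the right and rows downward; lengths in mm; the calibration is good to about 2 mm. A picture is of the moment at which its call begins: read the wrist's pose just before it. camera_params takes no time and is no camera call; for the wrist camera it gives the pose at the moment of the call.
- job.sign_off(): hands the job in; it is judged then, once.
The state is a dict: "time": time; "qpos": joint angles; "qd": joint speeds; "joint_torque": joint torques, N m; "tcp_pos": TCP position; "ee_rot": TCP orientation; "ft_force": force on the tool from outside, world axes, zero at the start; "torque": the same for the moment, N m; "finger_gap": opening from 0.0 (shut) to 1.0 (fully open); "grip_force": force on a finger pad.
Only numpy, scipy, OpenCV 4.12 (cv2) and the standard library are available. Lean on these libraries where they do the work, as an engineer would, in place of code of your own. Each camera call takes 0.05 s, during which the arm holds its last target. There are 200 camera calls.

## Working session

There is one attempt and no reset: what is moved stays moved. The work goes in short steps, Python scripts to look and compute and a tool call to move; the robot and the scene stay as the last step left them, time stands still between calls to the robot, and variables do not carry over. Pictures are saved under pics/ and viewed, at most 10 in all, crops included, and the job is handed in when it is done.

Besides the shell and the picture viewer there is one more tool, called as name(argument=value, ...) on one line, values as JSON. carry_out: Moves the arm, as the interface text tells. Its arguments: {"type":"object","properties":{"deltas":{"type":"string"},"squeeze":{"type":"number"}},"required":["deltas"]}

```bash
mkdir -p pics; ls; python3 - <<'E'
from station import telemetry, optics, job, bot
import cv2,numpy as np
s=telemetry.read_state();print(s)
for n in("scene","side"):
    p,d=optics.grab_frame(n);c=optics.camera_params(n)
    cv2.imwrite(f"pics/{n}0.png",p[...,::-1]);np.savez(f"{n}0.npz",p=p,d=d,**{k:np.array(v) for k,v in c.items()})
    print(n,c)
E
```

```text
pics
{'time': 0.0, 'qpos': array([-1.29501407e+00,  2.38742275e-01, -1.42539438e-02,  1.31919129e+00,
        1.16712042e-05,  1.57080294e+00]), 'qd': array([ 0.00113131, -0.00164573,  0.00118626, -0.00060354,  0.00072489,
        0.00293226]), 'joint_torque': array([ 1.62871511e-04, -5.38781869e+01,  3.46439767e+01,  1.84492918e-02,
        2.70010923e-04, -8.73676598e-08]), 'tcp_pos': array([ 142.8482626 , -504.76292995,  230.69794084]), 'ee_rot': array([-3.14020147e+00, -1.16619882e-05,  2.75775620e-01]), 'ft_force': array([-0.06609647, -0.22569288, -0.54019032]), 'torque': array([ 0.00784414, -0.01042629,  0.0486273 ]), 'grip_force': 0.0, 'finger_gap': 1.0010897217594052}
scene {'fx': 437.3639449927949, 'fy': 437.3639449927949, 'cx': 320.04094865444, 'cy': 245.55124191670862, 'R': array([[ 0.77272619,  0.63471943,  0.0050478 ],
       [ 0.55122798, -0.66709584, -0.50112957],
       [-0.31470931,  0.39001843, -0.86535754]]), 't': array([-294.67130879, -302.8398917 , 1272.86467452])}
side {'fx': 437.55487954530486, 'fy': 437.55487954530486, 'cx': 322.01818177969136, 'cy': 246.28373470597185, 'R': array([[-0.99190812, -0.12692372, -0.00294014],
       [-0.09665879,  0.76999742, -0.630683  ],
       [ 0.08231253, -0.6252954 , -0.77603499]]), 't': array([ 463.9464589 ,  141.60557775, 1247.54646488])}
```

View pics/scene0.png

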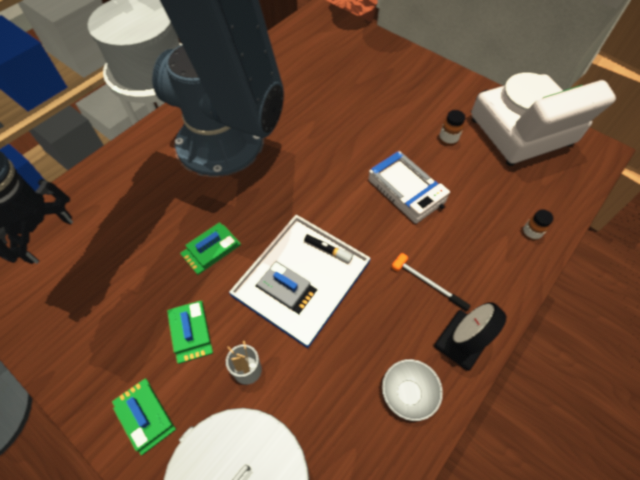

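View pics/side0.png

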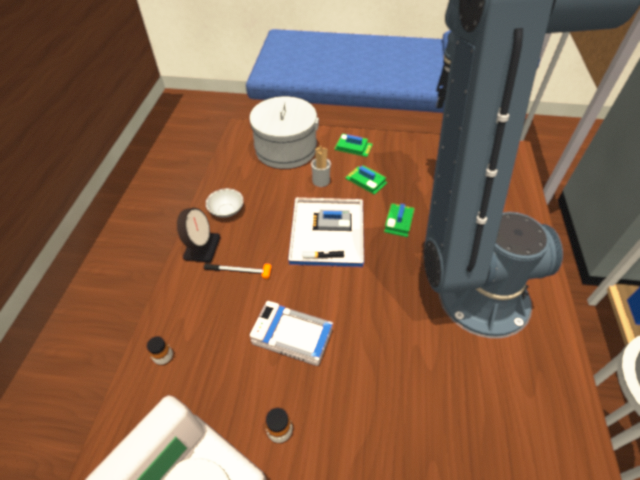

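The scene view shows the grey pack in the tray at (287,287), with its brass strips towards (310,300). The charger is at (410,187), with its console and dark display at (428,203). In the side view the pack is at (332,220) and the charger at (290,332).

Pack candidates in the scene view: green ones at (210,247), (190,330) and (143,415), and the grey one at (287,287). The grey one in the tray fits the description; I'll confirm it in a crop.

```bash
cat > h.py <<'E'
import numpy as np,cv2
def world(d,c,px=None):
    v,u=np.mgrid[0:480,0:640].astype(float)
    P=np.stack([(u-c['cx'])/c['fx']*d,(v-c['cy'])/c['fy']*d,d],-1)
    return (P-c['t'])@np.array(c['R'])
def rect(xy):
    (cx,cy),(w,h),a=cv2.minAreaRect(xy.astype(np.float32))
    if w<h: w,h,a=h,w,a+90
    return np.round([cx,cy,w,h,(a+90)%180-90],1)
E
python3 - <<'E'
from h import *
for n in("scene","side"):
    z=dict(np.load(n+"0.npz"));p,d=z['p'],z['d'];W=world(d,z)
    hsv=cv2.cvtColor(p,cv2.COLOR_RGB2HSV)
    m=(cv2.inRange(hsv,(100,110,60),(125,255,255))>0)&(d>0)&(W[...,0]>200)&(abs(W[...,1])<450)&(W[...,2]<120)&(W[...,2]>-5)
    k,l,s,c=cv2.connectedComponentsWithStats(m.astype(np.uint8))
    for i in range(1,k):
        if s[i,4]<15: continue
        q=W[l==i];zt=np.percentile(q[:,2],90);t=q[q[:,2]>zt-6]
        print(n,"blue",c[i].round(),s[i,4],"ztop",zt.round(1),"rect",rect(t[:,:2]),"med",np.median(t,0).round(1))
    # things standing on the table, height bands
    for nm,lo,hi in(("z20-34",20,34),("z38-48",38,48),("z50-60",50,60)):
        m=((W[...,2]>lo)&(W[...,2]<hi)&(d>0)&(W[...,0]>200)&(W[...,0]<800)&(abs(W[...,1])<450)).astype(np.uint8)
        k,l,s,c=cv2.connectedComponentsWithStats(m)
        for i in range(1,k):
            if s[i,4]>120: print(n,nm,c[i].round(),s[i,4],rect(W[l==i][:,:2]))
a=cv2.imread("pics/scene0.png")
A=cv2.resize(a[210:345,225:375],(600,540),interpolation=cv2.INTER_CUBIC)[:,:400]
B=cv2.resize(a[140:230,355:460],None,fx=3.8,fy=3.8,interpolation=cv2.INTER_CUBIC)
o=np.zeros((540,800,3),np.uint8);o[:,:400]=A;o[:B.shape[0],400:400+B.shape[1]]=B[:,:400];cv2.imwrite("pics/crop1.png",o)
E
```

```text
scene blue [387. 162.] 196 ztop 47.7 rect [439.2 212.   95.5  21.4  78.9] med [439.1 210.6  45.6]
scene blue [421. 193.] 118 ztop 47.2 rect [567.3 184.4 110.5  10.8  78.8] med [566.9 181.6  45.1]
scene blue [207. 241.] 155 ztop 49.9 rect [ 248.9 -266.    56.2   17.    78.1] med [ 248.3 -266.6   47.7]
scene blue [285. 281.] 185 ztop 53.5 rect [ 463.7 -226.1   59.2   14.2    7. ] med [ 465.2 -226.7   51.7]
scene blue [186. 322.] 126 ztop 49.5 rect [ 367.1 -440.1   54.4   13.5  -32.3] med [ 364.1 -437.9   47.8]
scene z20-34 [404. 179.] 927 [500.9 205.7 114.7  77.2 -12. ]
scene z20-34 [404. 200.] 296 [536.4 151.  212.3  94.3  18.7]
scene z20-34 [301. 281.] 868 [ 473.9 -182.   264.4  222.6  -85.3]
scene z20-34 [212. 244.] 916 [ 248.2 -257.8  101.6   78.9   81. ]
scene z20-34 [329. 247.] 359 [474.2 -83.3 128.8  22.6  11.7]
scene z20-34 [284. 284.] 1128 [ 456.5 -225.3  102.6   77.7    5.4]
scene z20-34 [192. 320.] 853 [ 362.  -436.8  102.    76.2  -32.6]
scene z20-34 [397. 375.] 225 [ 783.  -239.7   97.    33.1   89.9]
scene z38-48 [405. 180.] 952 [521.3 195.7 188.9 115.5 -11.5]
scene z50-6
[... 516 characters left out ...]
.3  13. ]
side blue [273. 324.] 180 ztop 46.8 rect [571.  186.8 108.9  13.9  78.2] med [571.6 188.4  44.4]
side blue [322. 339.] 208 ztop 46.9 rect [439.9 214.5  93.   16.3  78.7] med [440.2 214.6  44.1]
side z20-34 [369. 180.] 287 [ 361.2 -432.   107.    77.2  -30.7]
side z20-34 [400. 218.] 445 [ 247.4 -255.5  104.2   75.8   80.6]
side z20-34 [335. 220.] 469 [ 456.2 -223.7  100.5   81.     5. ]
side z20-34 [323. 253.] 206 [473.1 -78.9 124.3  23.    9.5]
side z20-34 [297. 333.] 1168 [507.9 195.6 115.5  78.9 -11.6]
side z20-34 [286. 352.] 184 [531.7 251.3 182.5   7.6 -10.5]
side z38-48 [298. 333.] 1087 [518.1 197.3 180.  115.2 -12.2]
side z50-60 [265. 320.] 479 [594.3 181.9 110.8  35.9  77.6]
```

View pics/crop1.png

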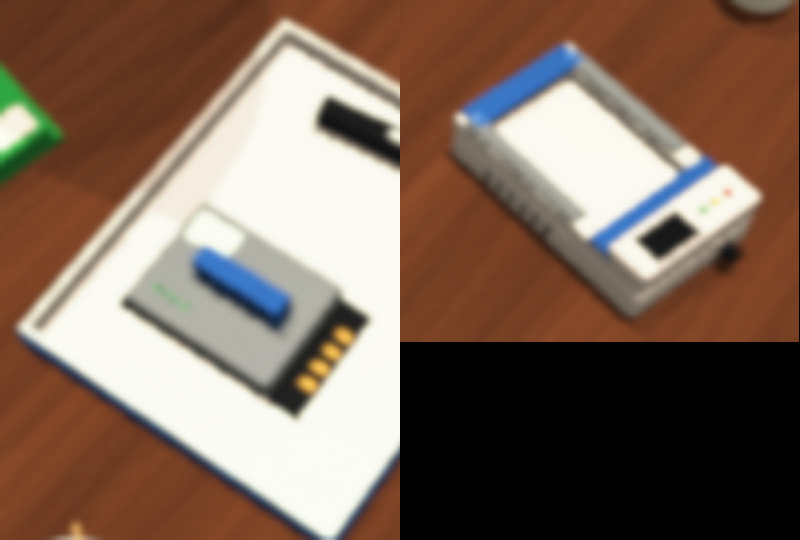

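The crop confirms it: the grey pack in the tray, with its tongue and brass strips to the lower right (+x), and a clear rib. The charger's lip and console are on its +x side. Next I'll go over the charger for a close wrist view.

```bash
python3 - <<'E'
from station import *
import numpy as np
c=optics.camera_params("wrist");R=np.array(c['R']);C=-R.T@c['t'];s=telemetry.read_state()
print(C-s['tcp_pos'],R[2],c['fx'],c['cx'],c['cy'])
E
```

```text
[ 79.63100126  22.53776252 144.04801615] [-0.30573125 -0.08467154 -0.94834547] 372.782226075572 321.8831944143654 238.58564474502538
```

carry_out(deltas="0 0 -0.05 2 4.17 1.5 1;0 0 -0.05 2 4.17 1.5 1;0 0 -0.05 2.5 4.17 1.5 1;0 0 -0.05 3 4.17 1.5 1;0 0 -0.05 3 4.17 1.5 1;0 0 -0.05 3 4.17 1 1;0 0 -0.05 3 4.17 0 1;0 0 -0.05 3 4.17 0 1;0 0 -0.05 3 4.17 0 1;0 0 -0.03 3 4.17 0 1")

```text
time: 0.93
tcp_pos: [366.2, -164.1, 300.6]
ee_rot: [-3.142, -0.0, -0.207]
ft_force: [0.7, -1.3, 1.3]
finger_gap: 0.996
grip_force: 0.0
```

carry_out(deltas="0 0 0 0.7 4.17 -0.8 1;0 0 0 0.7 4.17 -0.8 1;0 0 0 0.7 4.17 -0.8 1;0 0 0 0.7 4.17 -0.8 1;0 0 0 0.7 4.17 -0.8 1;0 0 0 0.7 4.17 -0.8 1;0 0 0 0.7 4.17 -0.8 1;0 0 0 0.7 4.17 -0.7 1;0 0 0 0.8 4 -0.7 1;0 0 0 0 0 0 1")

```text
time: 1.77
tcp_pos: [411.2, 34.3, 231.3]
ee_rot: [-3.006, 0.003, -0.017]
ft_force: [-0.5, -0.0, 0.3]
finger_gap: 1.0
grip_force: 0.0
```

```bash
cat >> h.py <<'E'
def snap(n,f):
    from station import optics
    c=optics.camera_params(n);p,d=optics.grab_frame(n)
    cv2.imwrite(f"pics/{f}.png",p[...,::-1]);np.savez(f+".npz",p=p,d=d,**{k:np.array(v) for k,v in c.items()})
    return p,d,c
def blue(p,d,W,minz=20,a=60):
    m=(cv2.inRange(cv2.cvtColor(p,cv2.COLOR_RGB2HSV),(100,110,60),(125,255,255))>0)&(d>0)&(W[...,2]>minz)
    k,l,s,c=cv2.connectedComponentsWithStats(m.astype(np.uint8))
    for i in range(1,k):
        if s[i,4]<a: continue
        q=W[l==i];zt=np.percentile(q[:,2],80);t=q[q[:,2]>zt-4]
        print("blue",c[i].round(),s[i,4],"ztop",zt.round(1),"rect",rect(t[:,:2]))
E
python3 - <<'E'
from h import *
p,d,c=snap("wrist","w1");W=world(d,c);blue(p,d,W)
for lo,hi in((26,33),(40,47),(50,58)):
    m=((W[...,2]>lo)&(W[...,2]<hi)&(d>0)&(W[...,1]<290)).astype(np.uint8)
    k,l,s,cc=cv2.connectedComponentsWithStats(m)
    for i in range(1,k):
        if s[i,4]>500: print(lo,hi,cc[i].round(),s[i,4],rect(W[l==i][:,:2]),np.median(W[l==i][:,2]))
E
```

```text
blue [170.  19.] 2800 ztop 47.2 rect [569.3 185.6 112.4  20.5  80.9]
blue [449. 127.] 412 ztop 23.2 rect [463.1 -51.3 220.3   1.7   4.9]
blue [161. 177.] 1899 ztop 47.1 rect [440.4 213.   99.6  20.4  77.7]
blue [631. 372.] 358 ztop 45.9 rect [ 251.9 -235.4   14.9    5.7   -4.9]
26 33 [233.  96.] 726 [503.2 143.7 168.1   2.7 -12.2] 29.023792778768794
26 33 [170.  98.] 10491 [505.8 203.  118.5  77.9 -12.1] 31.54398484361447
26 33 [487. 122.] 2249 [474.  -81.4 128.   17.9  10.5] 27.516515352997338
26 33 [628. 164.] 2686 [ 454.1 -197.6  101.4   23.2    5.2] 29.31643733179753
40 47 [167.  94.] 8021 [511.7 198.4 166.8 112.4 -12.2] 46.0249518870035
50 58 [197.   6.] 1032 [575.  170.1  86.3  12.6  86.8] 54.87096818340424
```

View pics/w1.png

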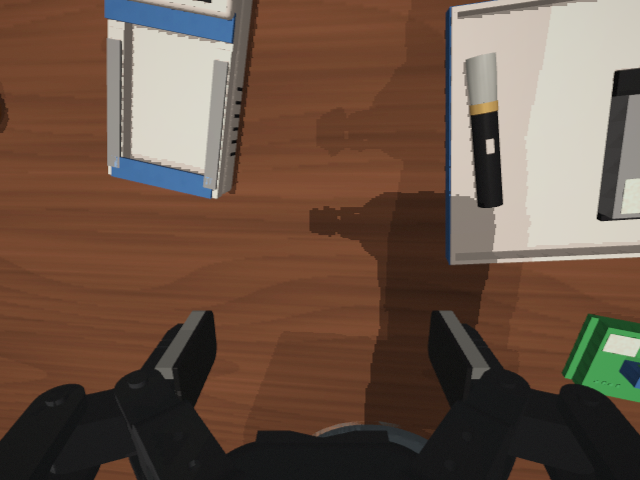

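The wrist view shows the charger at (170,95), with the catch at (161,177), the lip at (170,19) and the clean white bay between them. The torch and the pack's edge are to the right. The arm lagged on that move, so I'll correct the pose and look again from closer.

carry_out(deltas="-0.02 0 -0.02 0.2 1.8 0 1;-0.02 0 -0.02 0.2 1.8 0 1;-0.02 0 -0.02 0.2 1.8 0 1;-0.02 0 -0.02 0.2 1.8 0 1;-0.02 0 -0.02 0.2 1.8 0 1;-0.02 0 -0.02 0.2 1.8 0 1;-0.015 0 -0.02 0.2 1.8 0 1;0 0 -0.02 0.2 1.8 0 1;0 0 -0.02 0.2 1.8 0 1;0 0 0 0.1 1.8 0 1")

```text
time: 2.65
tcp_pos: [427.9, 42.3, 233.0]
ee_rot: [-3.004, -0.0, 0.001]
ft_force: [-0.2, -1.2, 0.5]
finger_gap: 0.997
grip_force: 0.0
```

carry_out(deltas="0 0 0 0 0 0 1;0 0 0 0 0 0 1")

```text
time: 2.82
tcp_pos: [427.6, 42.5, 232.9]
ee_rot: [-3.005, -0.0, 0.003]
ft_force: [0.0, 0.0, -0.3]
finger_gap: 1.001
grip_force: 0.0
```

```bash
cat > meas.py <<'E'
from h import *
def measure(f):
    p,d,c=snap("wrist",f);W=world(d,c);blue(p,d,W)
    a=-0.205;ex=np.array([np.cos(a),np.sin(a)]);ey=np.array([-ex[1],ex[0]])
    ok=(d>0)
    for lo,hi in((26,33),(40,47),(50,58)):
        m=((W[...,2]>lo)&(W[...,2]<hi)&ok&(W[...,1]>120)).astype(np.uint8)
        k,l,s,cc=cv2.connectedComponentsWithStats(m)
        for i in range(1,k):
            if s[i,4]>500: 
                q=W[l==i];print(lo,hi,cc[i].round(),s[i,4],rect(q[:,:2]),np.median(q[:,2]).round(1),"u",np.percentile(q[:,:2]@ex,[1,99]).round(1),"v",np.percentile(q[:,:2]@ey,[1,99]).round(1))
E
python3 -c "
from meas import *
from station import telemetry
print(telemetry.read_state()['tcp_pos'],telemetry.read_state()['ee_rot'])
measure('w2')"
```

```text
[427.60148759  42.52875565 232.9303594 ] [-3.00472159e+00 -4.20061335e-05  2.52205746e-03]
blue [186.  39.] 2680 ztop 47.2 rect [570.  185.4 111.5  18.9  79.5]
blue [458. 133.] 373 ztop 23.0 rect [481.5 -49.5 183.4   1.7   4.8]
blue [172. 190.] 1941 ztop 47.1 rect [440.4 212.9  99.8  20.6  77.6]
blue [631. 391.] 370 ztop 46.2 rect [ 251.6 -235.9   15.4    6.1   -4.5]
26 33 [247. 102.] 726 [510.8 142.2 182.3   2.7 -12.1] 29.0 u [382.7 560.6] v [241.5 244.3]
26 33 [183. 114.] 10119 [505.2 202.5 118.5  78.1 -12.1] 31.6 u [395.7 511.7] v [263.5 339.1]
40 47 [182. 110.] 7884 [519.6 196.7 182.7 112.4 -12.2] 46.0 u [378.5 539.5] v [242.4 352.3]
50 58 [195.  14.] 3595 [582.2 180.5 112.9  27.5  88.3] 55.5 u [528.1 553.7] v [242.5 348.5]
```

View pics/w2.png

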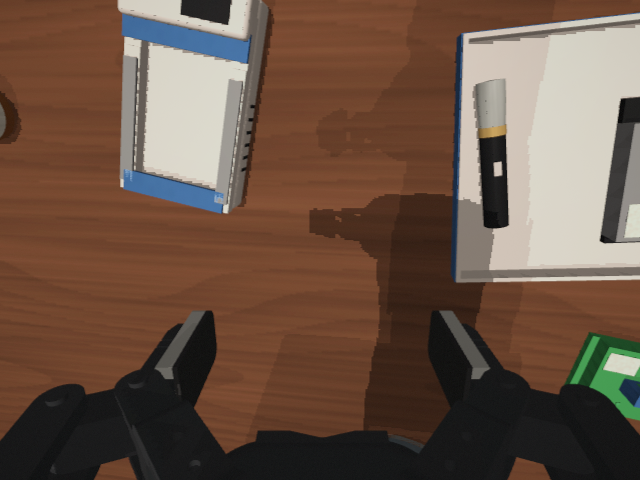

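```bash
python3 -c "
from station import telemetry,bot
s=telemetry.read_state();print(s['time'],s['qpos'],s['qd'],s['joint_torque'])
print([a for a in dir(bot) if a[0]!='_'])"
```

```text
2.8667 [ 1.41709531e-03  7.17970619e-02 -2.20780032e-01  1.27825584e+00
  1.36677407e-01  3.14057903e+00] [-0.00436338 -0.00059382 -0.00153856  0.00041792 -0.0022682   0.00049888] [ 9.00392001e-02 -4.00749028e+01  3.44204235e+01 -2.50861980e-02
  5.75470570e-01 -7.08370203e-05]
['IKError', 'grip_depth']
```

Joint 6 is at its limit, so I'll use the half-turned grasp: tool yaw ≈ pi + pack yaw.

carry_out(deltas="-0.046 0 0 0 0 0 1;-0.046 0 0 0 0 0 1;-0.045 0 0 0 0 0 1;0 0 0.12 0 -1 0 1;0 0 0.12 0 -1 0 1;0 0 0.12 0 -1 0 1;0 0 0.12 0 -1 0 1;0 0 0.12 0 -1 0 1;0 0 0.12 0 -1 0 1;0 0 0.12 0 -1 0 1")

```text
time: 3.7
tcp_pos: [428.0, -52.0, 233.1]
ee_rot: [-3.123, 0.001, 0.877]
ft_force: [-0.4, -0.1, 0.5]
finger_gap: 1.001
grip_force: 0.0
```

carry_out(deltas="0 0 0.12 0.2 -1 0 1;0 0 0.12 0.2 -1 0 1;0 0 0.12 0.2 -1 0 1;0 0 0.12 0.2 -1 0 1;0 0 0.12 0.2 -1 0 1;0 0 0.12 0.2 -1 0 1;0 0 0.12 0.2 -1 0 1;0 0 0.12 0.2 -1 0 1;0 0 0.12 0.2 -1 0 1;0 0 0.12 0.2 -1 0 1")

```text
time: 4.53
tcp_pos: [448.1, -152.0, 233.0]
ee_rot: [-3.122, 0.001, 2.077]
ft_force: [-0.1, 1.3, -0.5]
finger_gap: 1.0
grip_force: 0.0
```

carry_out(deltas="0 0 0.12 0 -1 -0.2 1;0 0 0.12 0 -1 -0.2 1;0 0 0.12 0 -1 -0.2 1;0 0 0.12 0 -1 -0.2 1;0 0 0.12 0 -1 -0.2 1;0 0 0.12 0 -1 -0.2 1;0 0 0.12 0 -1 -0.2 1;0 0 0.12 0 -1 -0.2 1;0 0 0.12 0 -1 -0.2 1;0 0 0 0 0 0 1")

```text
time: 5.37
tcp_pos: [447.9, -242.6, 214.6]
ee_rot: [-3.122, 0.001, -3.128]
ft_force: [-0.2, -0.5, 0.2]
finger_gap: 0.996
grip_force: 0.0
```

```bash
python3 - <<'E'
from h import *
from station import telemetry
s=telemetry.read_state();print(s['time'],s['tcp_pos'],s['ee_rot'],s['qpos'],s['ft_force'])
p,d,c=snap("wrist","w3");W=world(d,c);blue(p,d,W,35)
for lo,hi in((25,31),(50,56)):
    m=((W[...,2]>lo)&(W[...,2]<hi)&(d>0)).astype(np.uint8)
    k,l,st,cc=cv2.connectedComponentsWithStats(m)
    for i in range(1,k):
        if st[i,4]>500: q=W[l==i];print(lo,hi,cc[i].round(),st[i,4],rect(q[:,:2]),np.median(q[:,2]).round(1))
E
```

```text
5.3667 [ 447.87239524 -242.61991231  214.60430561] [-3.12228630e+00  7.92706024e-04 -3.12774640e+00] [-0.48648769  0.21012439 -0.09394149  1.25677248 -0.01655932 -0.50040874] [-0.24260158 -0.49628669  0.24088827]
blue [ 82. 109.] 1895 ztop 49.7 rect [ 367.3 -440.5   60.7   15.1  -33.3]
blue [345. 228.] 1109 ztop 54.0 rect [ 462.9 -225.1   60.1   13.7    5.6]
25 31 [103.  97.] 6129 [ 361.8 -437.1  101.4   76.7  -32.9] 25.7
25 31 [450. 108.] 724 [ 361.8 -142.   160.6    5.6  -85.8] 25.7
25 31 [525. 231.] 965 [469.6 -55.4 216.9  43.8  -6.3] 25.8
25 31 [258. 200.] 915 [ 472.3 -308.4  220.    60.7  -11.1] 25.6
25 31 [343. 211.] 7600 [ 456.9 -225.8  101.7   76.2    5.1] 29.5
25 31 [496. 236.] 2112 [474.3 -82.6 128.5  19.2  10. ] 27.2
50 56 [345. 230.] 1114 [ 463.1 -225.4   60.6   14.6    4.7] 53.5
```

carry_out(deltas="0.01 0 0.04 0.75 0.87 -2 1;0.009 0 0.037 0.76 0.87 -2 1;0 0 0 0 0 -2.5 1;0 0 0 0 0 -2.5 1;0 0 0 0 0 -2.5 1;0 0 0 0 0 -2 1;0 0 0 0 0 -1.5 1;0 0 0 0 0 -1 1;0 0 0 0 0 -0.5 1;0 0 0 0 0 0 1")

```text
time: 6.25
tcp_pos: [462.9, -223.6, 49.5]
ee_rot: [3.141, 0.001, -3.057]
ft_force: [-0.5, 0.5, 0.0]
finger_gap: 0.997
grip_force: 0.0
```

carry_out(deltas="0 0 0.005 0 -0.15 -0.6 1;0 0 0 0 0 -0.6 1;0 0 0 0 0 -0.4 1;0 0 0 0 0 -0.25 1;0 0 0 0 0 0 1")

```text
time: 6.67
tcp_pos: [463.0, -225.5, 31.1]
ee_rot: [3.141, 0.002, -3.051]
ft_force: [0.4, 0.7, -0.4]
finger_gap: 1.001
grip_force: 0.0
```

carry_out(deltas="0 0 0 0 0 0 -1;0 0 0 0 0 0 -1;0 0 0 0 0 0 -1;0 0 0 0 0 0 -1;0 0 0 0 0 0 -1;0 0 0 0 0 0 -1;0 0 0 0 0 0 -1;0 0 0 0 0 0 -1", squeeze=110)

```text
time: 7.33
tcp_pos: [463.3, -225.5, 32.0]
ee_rot: [-3.141, 0.003, -3.051]
ft_force: [-0.7, 2.1, 5.6]
finger_gap: 0.134
grip_force: 108.2
```

carry_out(deltas="0 0 0 0 0 0.5 -1;0 0 0 0 0 1 -1;0 0 0 0 0 2 -1;0 0 -0.02 0.2 1.5 2.5 -1;0 0 -0.03 0.4 2.5 2.5 -1;0 0 -0.03 0.4 3 2.5 -1;0 0 -0.03 0.4 3.2 2.5 -1;0 0 -0.03 0.4 3.2 0.5 -1;0 0 -0.03 0.4 3.2 0 -1;0 0 -0.03 0.4 3.2 0 -1")

```text
time: 8.17
tcp_pos: [489.4, -26.1, 173.1]
ee_rot: [3.142, 0.004, 3.031]
ft_force: [1.2, -0.3, -2.8]
finger_gap: 0.136
grip_force: 107.9
```

carry_out(deltas="0 0 -0.03 0.4 3.2 0 -1;0 0 -0.03 0.4 3.2 0 -1;0 0 -0.03 0.4 3.2 0 -1;0 0 -0.02 0.3 3.2 0 -1;0 0 -0.02 0.3 3 0 -1;0 0 0 0.2 2.5 0 -1;0 0 0 0.1 2 0 -1;0 0 0 0 1.2 0 -1;0 0 0 0 0.7 0 -1;0 0 0 0 0 0 -1")

```text
time: 9.0
tcp_pos: [510.0, 195.1, 171.7]
ee_rot: [-3.141, 0.002, 2.904]
ft_force: [0.1, -0.1, -2.0]
finger_gap: 0.133
grip_force: 107.8
```

```bash
python3 - <<'E'
from h import *
from station import telemetry
s=telemetry.read_state();T=s['tcp_pos'];print(s['time'],T,s['ee_rot'],s['ft_force'],s['torque'])
p,d,c=snap("wrist","w4");W=world(d,c);blue(p,d,W,30)
for lo,hi in((142-30,182),):
    m=((abs(W[...,0]-T[0])<90)&(abs(W[...,1]-T[1])<60)&(W[...,2]<T[2]+4)&(W[...,2]>T[2]-12)&(d>0)).astype(np.uint8)
    k,l,st,cc=cv2.connectedComponentsWithStats(m)
    for i in range(1,k):
        if st[i,4]>500:
            q=W[l==i];A=np.c_[q[:,:2]-T[:2],np.ones(len(q))];r=np.linalg.lstsq(A,q[:,2],rcond=None)[0]
            ok=abs(A@r-q[:,2])<1.5;r=np.linalg.lstsq(A[ok],q[ok,2],rcond=None)[0]
            print(cc[i].round(),st[i,4],ok.mean(),rect(q[ok,:2]),"slope",r)
E
```

```text
9.0 [510.02853124 195.1357363  171.67545169] [-3.14147548e+00  2.11878688e-03  2.90375815e+00] [ 0.05389179 -0.07110324 -2.02194012] [0.0146815  0.03917208 0.00822491]
blue [323. 125.] 3836 ztop 47.0 rect [440.  213.3  99.1  19.5  77.9]
blue [322. 319.] 5328 ztop 193.5 rect [509.7 195.8  60.9  13.7 -13.9]
[322. 245.] 24661 0.9517456713028669 [496.  199.1  86.   76.5 -13.9] slope [2.73162446e-04 1.94240806e-03 1.69134165e+02]
```

View pics/w4.png

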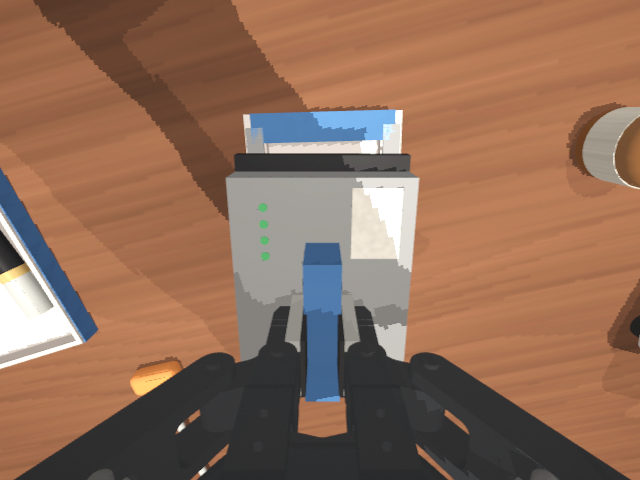

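The pack is held level in the grip, with the rib at (322,319). The catch is visible at (323,125). Next: tilt nose-down by 0.18 and hover over the bay.

carry_out(deltas="0.006 0.03 0.008 -0.14 0.08 -1 -1;0.006 0.03 0.008 -0.14 0.08 -1 -1;0.006 0.03 0.008 -0.14 0.08 -1 -1;0.006 0.03 0.008 -0.14 0.07 -1 -1;0.006 0.03 0 -0.14 0.07 -1 -1;0.0075 0.026 0 -0.1 0.05 -1 -1;0 0 0 0 0 -0.8 -1;0 0 0 0 0 -0.4 -1;0 0 0 0 0 0 -1;0 0 0 0 0 0 -1")

```text
time: 9.88
tcp_pos: [502.0, 198.8, 99.5]
ee_rot: [-3.14, -0.178, 2.935]
ft_force: [0.2, 0.2, -2.4]
finger_gap: 0.133
grip_force: 107.8
```

```bash
cat > st.py <<'E'
import numpy as np
from station import telemetry
from scipy.spatial.transform import Rotation as Ro
a=-0.21;C=Ro.from_euler('z',a)
s=telemetry.read_state();T=s['tcp_pos']
Rt=Ro.from_euler('xyz',s['ee_rot'])
Rp=C.inv()*Rt*Ro.from_euler('x',np.pi)*Ro.from_euler('z',np.pi)  # pack in charger frame
r=Rp.as_euler('xyz')
P=C.inv().apply(T-np.array([509.8,197.7,30]))
f=lambda v:(P+Rp.apply(np.array(v)-[0,0,28])).round(1)
print("t",s['time'],"TCPc",P.round(1),"rpy",r.round(3),"nose",f([64,0,0]),"heel",f([-64,0,0]),"org",f([0,0,0]))
print("Fc",C.inv().apply(s['ft_force']).round(1),"Mc",C.inv().apply(s['torque']).round(2),"gap",round(s['finger_gap'],3))
E
python3 st.py
```

```text
t 9.8833 TCPc [-7.9 -0.6 69.5] rpy [-0.002  0.178  0.003] nose [50.2 -0.4 30.7] heel [-75.8  -0.9  53.3] org [-12.8  -0.7  42. ]
Fc [ 0.2  0.3 -2.4] Mc [ 0.01 -0.34  0.01] gap 0.133
```

carry_out(deltas="0 0 0 0.01 0.06 -0.6 -1;0 0 0 0 0 -0.6 -1;0 0 0 0 0 -0.5 -1;0 0 0 0 0 -0.4 -1;0 0 0 0 0 -0.3 -1;0 0 0 0 0 -0.2 -1;0 0 0 0 0 0 -1")

```text
time: 10.47
tcp_pos: [502.1, 199.2, 73.1]
ee_rot: [-3.14, -0.178, 2.935]
ft_force: [0.1, 0.1, -3.0]
finger_gap: 0.134
grip_force: 107.8
```

```bash
python3 st.py
```

```text
t 10.4667 TCPc [-7.9 -0.1 43.1] rpy [-0.002  0.178  0.003] nose [50.1  0.   4.2] heel [-75.8  -0.4  26.9] org [-12.9  -0.2  15.5]
Fc [ 0.1  0.1 -3. ] Mc [-0.04 -0.3  -0.05] gap 0.134
```

Feel for the floor in small steps.

carry_out(deltas="0 0 0 0 0 -0.1 -1;0 0 0 0 0 -0.1 -1;0 0 0 0 0 0 -1")

```text
time: 10.72
tcp_pos: [502.3, 199.3, 71.5]
ee_rot: [-3.14, -0.178, 2.935]
ft_force: [1.0, 0.1, -2.4]
finger_gap: 0.137
grip_force: 107.8
```

carry_out(deltas="0 0 0 0 0 -0.08 -1;0 0 0 0 0 -0.05 -1;0 0 0 0 0 0 -1")

```text
time: 10.97
tcp_pos: [502.3, 199.3, 70.2]
ee_rot: [-3.14, -0.178, 2.935]
ft_force: [-0.1, 0.4, -3.6]
finger_gap: 0.14
grip_force: 107.8
```

carry_out(deltas="0 0 0 0 0 -0.05 -1;0 0 0 0 0 0 -1")

```text
time: 11.13
tcp_pos: [502.3, 199.3, 69.7]
ee_rot: [-3.14, -0.178, 2.935]
ft_force: [0.3, 0.4, -3.5]
finger_gap: 0.132
grip_force: 107.8
```

carry_out(deltas="0 0 0 0 0 -0.05 -1;0 0 0 0 0 0 -1")

```text
time: 11.3
tcp_pos: [502.3, 199.3, 69.2]
ee_rot: [-3.14, -0.178, 2.935]
ft_force: [0.8, 0.4, -3.5]
finger_gap: 0.135
grip_force: 107.8
```

carry_out(deltas="0 0 0 0 0 -0.05 -1;0 0 0 0 0 0 -1")

```text
time: 11.47
tcp_pos: [502.3, 199.4, 68.8]
ee_rot: [-3.14, -0.178, 2.935]
ft_force: [0.5, -0.3, -2.0]
finger_gap: 0.13
grip_force: 108.0
```

carry_out(deltas="0 0 0 0 0 -0.05 -1;0 0 0 0 0 0 -1")

```text
time: 11.63
tcp_pos: [502.2, 199.4, 68.5]
ee_rot: [-3.14, -0.178, 2.935]
ft_force: [-1.5, 0.2, 2.4]
finger_gap: 0.139
grip_force: 108.6
```

carry_out(deltas="0 0 0 0 0 -0.04 -1;0 0 0 0 0 0 -1")

```text
time: 11.8
tcp_pos: [502.0, 199.4, 68.3]
ee_rot: [-3.14, -0.178, 2.935]
ft_force: [-3.4, 0.1, 5.9]
finger_gap: 0.135
grip_force: 109.0
```

carry_out(deltas="0 0 0 0 0 0.08 -1;0 0 0 0.2 -0.04 0.03 -1;0 0 0 0.2 -0.045 0 -1;0 0 0 0.2 -0.04 0 -1;0 0 0 0.15 -0.03 0 -1;0 0 0 0 0 0 -1")

```text
time: 12.3
tcp_pos: [510.0, 197.7, 68.8]
ee_rot: [-3.14, -0.178, 2.935]
ft_force: [-0.5, 0.5, -1.7]
finger_gap: 0.138
grip_force: 107.9
```

```bash
python3 st.py
```

```text
t 12.3 TCPc [ 0.2  0.1 38.8] rpy [-0.001  0.178  0.003] nose [58.2  0.2 -0.1] heel [-67.7  -0.2  22.5] org [-4.8  0.  11.2]
Fc [-0.6  0.4 -1.7] Mc [ 0.04 -0.25  0.03] gap 0.138
```

carry_out(deltas="0 0 0 0.1 -0.02 0 -1;0 0 0 0.1 -0.02 0 -1;0 0 0 0 0 0 -1")

```text
time: 12.55
tcp_pos: [511.2, 197.4, 68.9]
ee_rot: [-3.14, -0.179, 2.935]
ft_force: [-3.4, 1.5, -0.7]
finger_gap: 0.137
grip_force: 108.1
```

carry_out(deltas="0 0 0 0.1 -0.02 0 -1;0 0 0 0.1 -0.02 0 -1;0 0 0 0 0 0 -1")

```text
time: 12.8
tcp_pos: [512.6, 197.1, 68.9]
ee_rot: [-3.14, -0.18, 2.935]
ft_force: [-6.7, 2.1, 1.0]
finger_gap: 0.138
grip_force: 108.3
```

carry_out(deltas="0 0 0 0.1 -0.02 0 -1;0 0 0 0.1 -0.02 0 -1;0 0 0 0 0 0 -1")

```text
time: 13.05
tcp_pos: [513.8, 196.8, 69.0]
ee_rot: [-3.14, -0.181, 2.935]
ft_force: [-9.7, 3.0, 3.5]
finger_gap: 0.133
grip_force: 108.5
```

```bash
python3 st.py
```

```text
t 13.05 TCPc [ 4.1 -0.  39. ] rpy [-0.002  0.181  0.003] nose [62.   0.2 -0.1] heel [-63.9  -0.3  23. ] org [-0.9 -0.1 11.5]
Fc [-10.2   0.9   3.5] Mc [ 0.25  1.99 -0.05] gap 0.133
```

carry_out(deltas="0 0 0 0.1 -0.02 0.02 -1;0 0 0 0.1 -0.02 0.02 -1;0 0 0 0 0 0 -1")

```text
time: 13.3
tcp_pos: [515.2, 196.5, 69.2]
ee_rot: [-3.14, -0.183, 2.935]
ft_force: [-11.8, 4.4, 3.1]
finger_gap: 0.138
grip_force: 108.4
```

carry_out(deltas="0 0 0 0.1 -0.02 0.01 -1;0 0 0 0.1 -0.02 0.01 -1;0 0 0 0 0 0 -1")

```text
time: 13.55
tcp_pos: [516.4, 196.2, 69.4]
ee_rot: [-3.14, -0.184, 2.935]
ft_force: [-13.7, 5.0, 4.3]
finger_gap: 0.136
grip_force: 108.4
```

```bash
python3 st.py
```

```text
t 13.55 TCPc [ 6.8 -0.1 39.4] rpy [-0.002  0.184  0.004] nose [64.6  0.1  0.1] heel [-61.3  -0.4  23.6] org [ 1.7 -0.2 11.8]
Fc [-14.5   2.    4.3] Mc [ 0.37  2.99 -0.1 ] gap 0.136
```

carry_out(deltas="0 0 0 0.1 -0.02 0.01 -1;0 0 0 0.1 -0.02 0.01 -1;0 0 0 0 0 0 -1")

```text
time: 13.8
tcp_pos: [517.7, 195.9, 69.5]
ee_rot: [-3.14, -0.186, 2.935]
ft_force: [-15.7, 5.6, 5.0]
finger_gap: 0.137
grip_force: 108.5
```

carry_out(deltas="0 0 0 0.1 -0.02 0 -1;0 0 0 0 0 0 -1")

```text
time: 13.97
tcp_pos: [518.3, 195.8, 69.5]
ee_rot: [-3.14, -0.186, 2.936]
ft_force: [-17.3, 5.6, 6.1]
finger_gap: 0.139
grip_force: 108.6
```

carry_out(deltas="0 0 0 0.1 -0.02 0 -1;0 0 0 0 0 0 -1")

```text
time: 14.13
tcp_pos: [519.0, 195.6, 69.6]
ee_rot: [-3.14, -0.187, 2.936]
ft_force: [-17.8, 5.4, 7.0]
finger_gap: 0.14
grip_force: 108.7
```

```bash
python3 st.py
```

```text
t 14.1333 TCPc [ 9.4 -0.1 39.6] rpy [-0.002  0.187  0.004] nose [67.1  0.1  0.2] heel [-58.7  -0.4  24. ] org [ 4.2 -0.2 12.1]
Fc [-18.6   1.6   7. ] Mc [ 0.49  4.25 -0.04] gap 0.14
```

carry_out(deltas="0 0 0 0.1 -0.02 0 -1;0 0 0 0 0 0 -1")

```text
time: 14.3
tcp_pos: [519.3, 195.6, 69.7]
ee_rot: [-3.14, -0.188, 2.936]
ft_force: [-21.1, 7.3, 7.3]
finger_gap: 0.135
grip_force: 108.9
```

carry_out(deltas="0 0 0 0.1 -0.02 0 -1;0 0 0 0 0 0 -1")

```text
time: 14.47
tcp_pos: [519.5, 195.6, 69.8]
ee_rot: [-3.14, -0.19, 2.936]
ft_force: [-24.6, 7.9, 9.9]
finger_gap: 0.137
grip_force: 109.2
```

carry_out(deltas="0 0 0 0.1 -0.02 0 -1;0 0 0 0 0 0 -1")

```text
time: 14.63
tcp_pos: [519.6, 195.5, 69.9]
ee_rot: [-3.14, -0.191, 2.936]
ft_force: [-27.4, 8.5, 13.4]
finger_gap: 0.134
grip_force: 109.4
```

```bash
python3 st.py; python3 - <<'E'
from h import *
from station import telemetry
T=telemetry.read_state()['tcp_pos']
p,d,c=snap("wrist","w5");W=world(d,c)
a=-0.21;ex=np.array([np.cos(a),np.sin(a)]);ey=np.array([-ex[1],ex[0]])
D=W[...,:2]-T[:2];u=D@ex;v=D@ey
m=(abs(v)<36)&(abs(v)>12)&(u<-20)&(u>-62)&(abs(W[...,2]-T[2])<30)&(W[...,2]>55)&(d>0)
z=W[...,2][m];A=np.c_[u[m],v[m],np.ones(m.sum())]
ok=np.ones(len(z),bool)
for _ in range(4): r=np.linalg.lstsq(A[ok],z[ok],rcond=None)[0];ok=abs(A@r-z)<1.5
print("body top slope",r,ok.mean(),m.sum()); print("rear edge u",np.percentile(A[ok,0],1))
blue(p,d,W,30)
E
```

```text
t 14.6333 TCPc [10.1 -0.1 39.9] rpy [-0.002  0.191  0.004] nose [67.6  0.1  0.2] heel [-58.1  -0.4  24.5] org [ 4.7 -0.2 12.4]
Fc [-28.5   2.6  13.4] Mc [ 0.72  6.32 -0.22] gap 0.134
body top slope [-1.97878627e-01  4.57840654e-03  6.77031486e+01] 0.8863714679531358 11608
rear edge u -56.94581565212809
blue [320. 126.] 8707 ztop 47.0 rect [440.1 213.4  99.8  20.2  77.8]
blue [322. 323.] 5594 ztop 95.0 rect [515.4 197.4  45.7  13.8 -11. ]
```

View pics/w5.png

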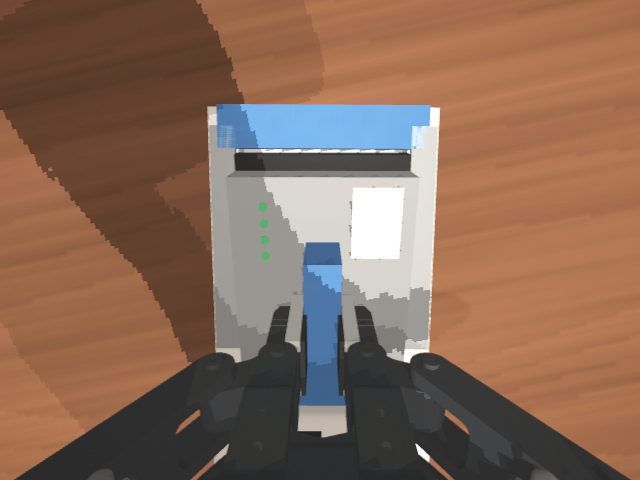

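The wrist view shows the pack centred between the side walls. The heel (323,160) is just inside the catch (320,126), and the catch's inner edge at row 150 is visible. The nose is at the solid stops. Next: ease the push slightly and start turning the heel down about the nose.

carry_out(deltas="0 0 0 -0.12 0.025 0 -1;-0.0038 -0.0176 0 -0.07 0.015 -0.1 -1;-0.0038 -0.0176 0 -0.07 0.015 -0.1 -1;0 0 0 0 0 0 -1")

```text
time: 15.02
tcp_pos: [518.1, 195.8, 67.6]
ee_rot: [-3.139, -0.151, 2.936]
ft_force: [-21.7, 6.7, 8.1]
finger_gap: 0.135
grip_force: 108.9
```

```bash
python3 st.py
```

```text
t 15.0167 TCPc [ 8.5 -0.1 37.6] rpy [-0.002  0.151  0.005] nose [67.5  0.1  0.3] heel [-59.   -0.5  19.5] org [ 4.2 -0.2  9.9]
Fc [-22.6   2.1   8.1] Mc [ 0.54  4.88 -0.12] gap 0.135
```

carry_out(deltas="-0.0038 -0.0176 0 -0.065 0.014 -0.105 -1;-0.0038 -0.0176 0 -0.063 0.013 -0.107 -1;0 0 0 0 0 0 -1")

```text
time: 15.27
tcp_pos: [516.9, 196.1, 65.3]
ee_rot: [-3.139, -0.115, 2.936]
ft_force: [-21.6, 6.8, 9.0]
finger_gap: 0.138
grip_force: 109.1
```

```bash
python3 st.py
```

```text
t 15.2667 TCPc [ 7.2 -0.1 35.3] rpy [-0.002  0.115  0.005] nose [67.6  0.1  0.2] heel [-59.5  -0.5  14.9] org [ 4.  -0.2  7.5]
Fc [-22.6   2.1   9. ] Mc [ 0.53  4.81 -0.1 ] gap 0.138
```

carry_out(deltas="-0.0038 -0.0176 0 -0.06 0.013 -0.11 -1;-0.0038 -0.0176 0 -0.058 0.012 -0.11 -1;0 0 0 0 0 0 -1")

```text
time: 15.52
tcp_pos: [515.7, 196.3, 63.1]
ee_rot: [-3.139, -0.079, 2.936]
ft_force: [-21.7, 6.6, 10.2]
finger_gap: 0.133
grip_force: 109.3
```

```bash
python3 st.py
```

```text
t 15.5167 TCPc [ 6.1 -0.2 33.1] rpy [-0.002  0.079  0.005] nose [67.7  0.1  0.1] heel [-59.9  -0.6  10.2] org [ 3.9 -0.3  5.1]
Fc [-22.6   2.   10.2] Mc [ 0.48  4.79 -0.11] gap 0.133
```

carry_out(deltas="-0.0038 -0.0176 0 -0.055 0.012 -0.112 -1;-0.0038 -0.0176 0 -0.053 0.011 -0.113 -1;0 0 0 0 0 0 -1")

```text
time: 15.77
tcp_pos: [514.7, 196.5, 60.7]
ee_rot: [-3.139, -0.043, 2.937]
ft_force: [-22.0, 8.1, 11.3]
finger_gap: 0.133
grip_force: 109.6
```

```bash
python3 st.py
```

```text
t 15.7667 TCPc [ 5.1 -0.2 30.7] rpy [-0.002  0.043  0.005] nose [67.8  0.1  0.1] heel [-60.1  -0.6   5.5] org [ 3.9 -0.2  2.8]
Fc [-23.2   3.4  11.3] Mc [ 0.45  4.72 -0.11] gap 0.133
```

carry_out(deltas="-0.0038 -0.0176 0 -0.052 0.011 -0.114 -1;-0.0038 -0.0176 0 -0.05 0.01 -0.114 -1;0 0 0 0 0 0 -1")

```text
time: 16.02
tcp_pos: [513.7, 196.7, 58.5]
ee_rot: [-3.139, -0.006, 2.937]
ft_force: [-22.7, 7.0, 12.6]
finger_gap: 0.135
grip_force: 110.0
```

```bash
python3 st.py
```

```text
t 16.0167 TCPc [ 4.  -0.1 28.5] rpy [-0.003  0.006  0.005] nose [67.9  0.1  0.1] heel [-60.1  -0.5   0.9] org [ 3.9 -0.2  0.5]
Fc [-23.7   2.2  12.6] Mc [ 0.46  4.79 -0.12] gap 0.135
```

carry_out(deltas="-0.0018 -0.0085 0 -0.02 0.004 -0.05 -1;0 0 0 -0.1 0.02 0 -1;0 0 0 -0.1 0.02 0 -1;0 0 0 -0.1 0.02 0 -1;0 0 0 -0.1 0.02 0 -1;0 0 0 0 0 0 -1")

```text
time: 16.52
tcp_pos: [513.0, 197.0, 58.0]
ee_rot: [-3.139, 0.007, 2.935]
ft_force: [-10.8, 2.6, 2.0]
finger_gap: 0.136
grip_force: 108.6
```

```bash
python3 st.py
```

```text
t 16.5167 TCPc [ 3.3  0.  28. ] rpy [-0.003 -0.007  0.004] nose [67.4  0.2  0.5] heel [-60.6  -0.3  -0.4] org [ 3.4 -0.1  0. ]
Fc [-11.1   0.3   2. ] Mc [ 0.37  2.43 -0.12] gap 0.136
```

carry_out(deltas="0 0 0 -0.1 0.02 0 -1;0 0 0 -0.1 0.02 0 -1;0 0 0 -0.1 0.02 0 -1;0 0 0 -0.1 0.02 0 -1;0 0 0 0 0 0 -1")

```text
time: 16.93
tcp_pos: [510.0, 197.7, 58.0]
ee_rot: [-3.139, 0.008, 2.935]
ft_force: [-6.1, 1.3, 0.2]
finger_gap: 0.138
grip_force: 108.2
```

```bash
python3 st.py
```

```text
t 16.9333 TCPc [ 0.2  0.  28. ] rpy [-0.003 -0.008  0.003] nose [64.4  0.2  0.6] heel [-63.6  -0.3  -0.5] org [ 0.4 -0.   0. ]
Fc [-6.2  0.   0.2] Mc [ 0.31  1.63 -0.06] gap 0.138
```

Sliding back under the catch. Now release.

carry_out(deltas="0 0 0 -0.1 0.02 0 -1;0 0 0 0 0 0 -1;0 0 0 0 0 0 0;0 0 0 0 0 0 0.3;0 0 0 0 0 0 0.6;0 0 0 0 0 0 0.6;0 0 0 0 0 0 0.6;0 0 0 0 0 0 0.6")

```text
time: 17.6
tcp_pos: [510.7, 197.7, 58.5]
ee_rot: [-3.139, 0.012, 2.935]
ft_force: [-0.2, 0.5, 0.0]
finger_gap: 0.8
grip_force: 0.0
```

```bash
python3 st.py
```

```text
t 17.6 TCPc [ 0.9  0.2 28.5] rpy [-0.002 -0.012  0.003] nose [65.2  0.3  1.3] heel [-62.8  -0.1  -0.2] org [1.2 0.1 0.5]
Fc [-0.3  0.5  0. ] Mc [ 0.04 -0.04  0.02] gap 0.8
```

Released cleanly. Rise straight up, then inspect.

carry_out(deltas="0 0 0 0 0 0.5 0.6;0 0 0 0 0 1 0.6;0 0 0 0 0 1.5 0.6;0 0 0 0 0 2 0.6;0 0 0 0 0 2.5 0.6;0 0 0 0 0 2.5 0.6;0 0 0 0 0 2.5 0.6;0 0 0 0 0 1 0.6;0 0 0 0 0 0 0.6;0 0 0 0 0 0 0.6")

```text
time: 18.43
tcp_pos: [510.6, 197.8, 193.6]
ee_rot: [-3.14, 0.012, 2.935]
ft_force: [0.2, -0.5, -0.8]
finger_gap: 0.8
grip_force: 0.0
```

```bash
python3 - <<'E'
from h import *
p,d,c=snap("wrist","w6");W=world(d,c);blue(p,d,W,30)
a=-0.21;ex=np.array([np.cos(a),np.sin(a)]);ey=np.array([-ex[1],ex[0]])
D=W[...,:2]-[509.5,198.2];u=D@ex;v=D@ey
m=(abs(v)<34)&(abs(v)>12)&(u<40)&(u>-55)&(abs(W[...,2]-55)<10)&(d>0)
A=np.c_[u[m],v[m],np.ones(m.sum())];z=W[...,2][m];ok=z>0
for _ in range(4): r=np.linalg.lstsq(A[ok],z[ok],rcond=None)[0];ok=abs(A@r-z)<1.5
print("top slope u,v,z0",r.round(4),ok.mean(),m.sum())
b=(W[...,2]>50)&(W[...,2]<62)&(abs(v)<45)&(abs(u)<66)&(d>0)
print("body u",np.percentile(u[b],[.5,99.5]),"v",np.percentile(v[b],[.5,99.5]))
rb=(W[...,2]>74)&(W[...,2]<84)&(abs(v)<15)&(abs(u)<45)&(d>0);print("rib",u[rb].min(),u[rb].max(),v[rb].min(),v[rb].max())
E
```

```text
blue [323. 123.] 3445 ztop 47.0 rect [440.3 213.5  98.8  19.3  78.1]
blue [322. 222.] 1551 ztop 80.2 rect [508.9 198.8  60.4  13.2 -12.3]
blue [321. 283.] 2296 ztop 47.0 rect [569.5 185.5 109.6  17.5  78.1]
top slope u,v,z0 [-1.50000e-03  1.60000e-03  5.57011e+01] 0.9700474495848161 6744
body u [-57.57459714  42.93284244] v [-37.58876139  37.76439712]
rib -30.886560234525604 29.55217585291406 -7.051562669990351 7.137007844336937
```

View pics/w6.png

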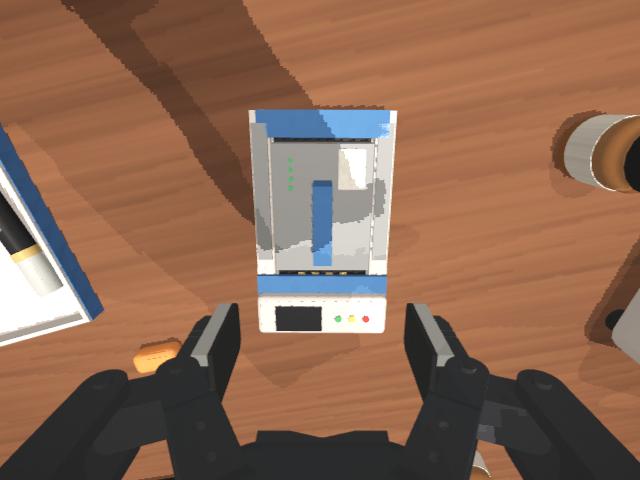

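The view shows the pack flat in the bay at (322,205). Its heel is hidden under the catch (323,123) and its tongue is under the lip (321,283). By measurement the slope is 0.002 rad and the origin is about 0.7 mm from the seat.

```bash
python3 -c "
from station import job;print(job.sign_off())"
```

```text
the job is handed in; nothing more can be done
None
```

The pack is on charge and the job is handed in at about 18.5 s: it lies flat and locked under both lips, released, with the push on the charger peaking at about 33 N by the wrist sensor; no verdict came back.

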